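# Tap jammed boluses out of a tipped bottle into a glass bowl

### The job

Two big tablets (boluses) are jammed in the neck of the amber bottle that hangs tipped in the clamp stand. Fetch the small glass bowl from the tray and stand it on the stand's base plate, under the mouth of the bottle; then, with the gripper closed, tap the bottle lightly on its side with the fingertips until both boluses have dropped into the bowl. Leave the bowl standing there with the boluses in it, and do not disturb the other things.

Things in the scene. Friction and masses are not known exactly. Their poses are not given: they have to be found in the camera images.
- stand: Clamp stand, fixed: grey base plate 220 mm (x) by 130 mm (y), 8 mm thick, its middle 5 mm before the origin (to -x), which is on its underside; upright steel rod 12 mm thick, 270 mm tall, at x = +85 mm. x, y level, z up; the bottle's mouth points to -x. From a head on the rod, 140 mm up, a clamp arm reaches up and forward to two prongs that hold the bottle.
- bottle: Amber glass bottle, 139 mm long, held mouth down, its axis 58 degrees below level. Origin: centre of its flat bottom (high end); z along its axis to the mouth, y level (sideways), x forward and up. Body 72 mm across to z = 80 mm, cone to 115 mm, neck 41 mm outside, 35 mm inside. Clamp prongs at z = 22 to 38 mm stand out 12 mm; z = 45 to 80 mm is free on both sides, the place to tap.
- bottle_tap (a point): Point on the bottle's axis (36 mm inside its surface) in the middle of the part that is free to tap. Pushed on its side (along its y) the bottle sways with its clamp about the rod, about 1 mm per N, at most 11 mm, and springs back. A slow push frees nothing; a brisk tap (met at 0.1 m/s or more, some 3 to 6 mm deep, then drawn back) shakes the boluses; one to six taps free them.
- bottle_mouth (a point): Centre of the open mouth of the bottle, about 96 mm above the bench; the lowest point of its lip is about 11 mm lower. Axes as the bottle. The boluses slide out of it forward and land about 12 mm in front of this point (towards the stand's -x), within about 12 mm.
- bowl_mid (a point): Clear glass bowl, 40 mm high, 68 mm across with upright sides down to 11 mm above its foot, the foot 52 mm across, wall 3.5 mm, 0.12 kg. Point on its axis, 20 mm above its underside; z up. It starts on the tray's floor (7 mm up); grip it across its diameter. Under the bottle there is no room above it for an upright gripper: it must lean away from the bottle, towards the stand's -x.
- bolus1_mid (a point): Centre of one bolus, a white oblong tablet 32 x 18 x 14.5 mm with rounded edges, 11 g; its z is its long axis. It starts jammed beside the other in the shoulder of the bottle, at the root of the neck, some 0.12 to 0.13 m above the bench; it is free once it has dropped below 0.05 m.
- bolus2_mid (a point): Centre of the other bolus, just like the first.
- tray: White ceramic tray, fixed, 300 mm (x) by 260 mm (y), floor 7 mm thick, rim 20 mm high and 7 mm thick. Origin under its middle. The bowl starts in its half nearer the robot; the half beyond holds the vials, the spoon and the dispenser.
- vial1: Amber vial, 23 mm across, 55 mm tall, standing at the far side of the tray; origin under its foot. To be left alone.
- vial2: Another such vial, to be left alone.
- vial3: Another such vial, to be left alone.
- spoon_grip (a point): Stainless spoon, 140 mm long, lying across the tray between the bowl and the vials; the point is on its handle. To be left alone.
- dispenser_knob (a joint): Angle of the red knob on top of the pill dispenser, a white drum 86 mm across and 90 mm tall with its knob, at the far left corner of the tray. To be left alone.
- bottle_cap: White screw cap of the bottle, 47 mm across, 19 mm high, lying on the base plate beside the rod; origin under it. To be left alone.
Mind the look-alikes: they are no part of the job. What is meant by the part that bears bowl_mid is not pink, purple or red, and is the smaller of those in its own colour.

How it is judged:
On the way, in this order (a step that is already met when the one before it is completed fails the run):
1. the bowl stands upright on the base plate under the bottle's mouth while both boluses are still jammed (height (world z) of bowl_mid between 0.024 and 0.034 m and angle between bowl_mid's own z axis and vertical below 0.12 rad and horizontal distance between bowl_mid and bottle_mouth below 0.04 m and height (world z) of each of bolus1_mid, bolus2_mid above 0.075 m), for 0.3 s.
2. the fingers tap the bottle (contact force between the fingers and bottle above 0.5 N).
At the end, for the whole second after the job is handed in: The bowl stands upright (within 7 degrees) on the base plate under the mouth, its axis within 40 mm of the mouth's centre seen from above, and both boluses lie in it: their centres within 29 mm of its axis and below its rim (height (world z) of bowl_mid between 0.024 and 0.034 m and angle between bowl_mid's own z axis and vertical below 0.12 rad and horizontal distance between bowl_mid and bottle_mouth below 0.04 m and horizontal distance between each of bolus1_mid, bolus2_mid and bowl_mid below 0.029 m and height (world z) of each of bolus1_mid, bolus2_mid below 0.052 m); the robot touches nothing.
It fails at once if the bottle is struck or pushed hard, with over 20 N (contact force between the fingers and bottle above 20 N).
It fails at once if a vial is moved over 30 mm or tipped (distance of any of vial1, vial2, vial3 from where it was at the start of the episode above 0.03 m or angle between any of vial1, vial2, vial3's own z axis and vertical above 0.4 rad).
It fails at once if the spoon or the cap is moved over 30 mm (distance of any of spoon_grip, bottle_cap from where it was at the start of the episode above 0.03 m).
It fails at once if the dispenser's knob is turned over 1.5 rad either way (value of joint dispenser_knob above 1.5 rad or value of joint dispenser_knob below -1.5 rad).
It also fails if it takes over 51 s, if anything falls off the work surface, if the arm or the gripper's body presses on something with over 40 N, if the wrist force passes 120 N, or if a joint passes its speed limit or range.

### The arm

A 6-joint arm with a two-finger parallel gripper is mounted at the origin on the work surface. World frame = base frame: x ahead of the robot, y to its left, z up, the work surface at z = 0. Lengths are in m, angles in rad, forces in N, time in s.
With the tool pointing down it reaches from about 0.2 to 0.875 m from the base axis. Payload 3.4 kg.
Tool frame: the origin (TCP) lies between the finger pads; the fingertips stand 25 mm ahead of it and the grasp point (between the pads) lies 6 mm ahead of it (r.nose_length is the z of the fingertips in the tool frame, in m); z points along the fingers, y is the line along which they close (so a half turn about z gives the same grasp; the last joint's range is limited). The gripper opens to 94 mm and grips with 3 to 60 N. Pads are 16 mm wide; open, the fingers measure 119 mm over their backs; the gripper's body (75 mm by 177 mm) begins 78 mm behind the grasp point.
Start: joints at [-1.239, 0.276, 1.505, -0, 1.361, -0.121], TCP at [0.252, -0.517, 0.23] pointing down, gripper open.
Joint ranges: [-2.89, 2.89], [-0.75, 2.08], [0.22, 2.7], [-1.18, 4.32], [0.11, 2.71], [-2.7, 2.7]. Speed limits (rad/s): [2.57, 2.57, 3.14, 3.14, 3.14, 3.14].

### API

Orientations are given as a unit quaternion [w, x, y, z].
In Python, from plant import r, gripper_to, inverse_kinematics, vision, models, telemetry gives the robot as it stands. Calls block until the motion is done:
- r.move_to(position, orientation): joint-space move of the TCP to a pose.
- r.move_l(position, rot=None, vel=0.15, guard=None): straight line of the TCP; rot=None keeps the orientation; vel is the mean speed in m/s. With guard (N) it stops when the force on the tool has changed by that much, and returns True; else False.
- r.movej(angles): joint-space move.
- gripper_to(opening, f_grip=None): finger opening in m; f_grip is the grip in N (None keeps the last); returns when the fingers have stopped.
- r.hold(seconds).
- inverse_kinematics(position, orientation): joint angles nearest the present ones, or None.
- vision.snapshot(name): name is "scene" or "top" or "wrist"; returns the picture (420x560x3 uint8, red, green, blue); there is no depth.
- vision.get_calibration(name): a dict with "fx", "fy", "cx", "cy" (pixels), "position" and "orientation" of the camera in the world. Camera axes: x right, y down, z forward; pixel columns grow to the right and rows downward; lengths in m; the calibration is good to about 2 mm. The wrist camera is an equidistant fisheye: a pixel r from the principal point sees the ray r / f radians off the axis. A picture is of the moment at which its call begins: read the wrist's pose just before it. get_calibration takes no time and is no camera call; for the wrist camera it gives the pose at the moment of the call.
A pose or a line that the arm cannot do raises r.PlanningError and nothing moves.
- r.sign_off(): hands the job in; it is judged then, once.
Trained networks look in the newest picture that a camera, given by its name, has taken for a name from the list of things; names that differ only in an ending like _2 or _b are one class to them, and where a whole thing is asked for, a point or a joint stands for the part that bears it (a point fixed in the world has none). Each returns a list of dicts, best first, with "score" (0 to 1); they miss things now and then, are a little off and sometimes report something else, mostly with a low value. They report only what shows in the picture. A call takes as long as a camera call. They do not tell look-alikes from the thing itself.
- models.boxes_of(thing, camera): "at" ([x, y, z] in m, in world coordinates, good to about 4 mm: the middle of the surface that is visible of it).
- models.regions_of(thing, camera): "pixels" (420x560 bool, what is visible of it).
- models.mark_of(thing, camera): "at" ([x, y, z] in m, in world coordinates, good to about 4 mm: a listed point, or the origin of a listed thing).
Readings, each from a call of its own:
- telemetry.current_t(): time.
- telemetry.current_joints(): joint angles.
- telemetry.current_dq(): joint speeds.
- telemetry.current_joint_efforts(): joint torques, N m.
- telemetry.current_ee_pos(): TCP position.
- telemetry.current_tool_rot(): TCP orientation.
- telemetry.current_wrist_force(): force on the tool from outside, world axes, zero at the start.
- telemetry.current_torque(): the same for the moment, N m.
- telemetry.current_opening(): finger opening in m.
- telemetry.current_finger_force(): force on a finger pad.
Only numpy, scipy, OpenCV 4.12 (cv2) and the standard library are available. Lean on these libraries where they do the work, as an engineer would, in place of code of your own. Each camera call takes 0.05 s, during which the arm holds its last target. There are 200 camera calls.

## Working session

There is one attempt and no reset: what is moved stays moved. The work goes in short steps, each a Python script; the robot and the scene stay as the last script left them, time stands still between calls to the robot, and variables do not carry over. Pictures are saved under pics/ and viewed, at most 10 in all, crops included, and the job is handed in when it is done.

```bash
mkdir -p pics; ls
cat > h.py <<'E'
import numpy as np, cv2
from plant import r, gripper_to, inverse_kinematics, vision, models, telemetry
def snap(n,f): 
    im=vision.snapshot(n); cv2.imwrite('pics/'+f,im[:,:,::-1]); return im
E
python3 - <<'E'
from h import *
a=snap('scene','s1.png'); b=snap('top','t1.png')
for c in ('scene','top'):
    print(c,{k:np.round(v,3) for k,v in vision.get_calibration(c).items()})
    for t in ('stand','bottle_tap','bottle_mouth','bowl_mid','tray','bottle_cap','spoon_grip','vial1'):
        print(t,[(np.round(d['at'],3).tolist(),round(d['score'],2)) for d in models.mark_of(t,c)])
    print('box bowl',[(np.round(d['at'],3).tolist(),round(d['score'],2)) for d in models.boxes_of('bowl_mid',c)])
    for d in models.regions_of('bowl_mid',c):
        y,x=np.nonzero(d['pixels']); print(x.min(),x.max(),y.min(),y.max(),round(d['score'],2))
print(telemetry.current_t(), telemetry.current_tool_rot())
E
```

```text
pics
scene {'fx': np.float64(455.47), 'fy': np.float64(455.47), 'cx': np.float64(277.381), 'cy': np.float64(205.949), 'position': array([ 0.864, -0.518,  0.914]), 'orientation': array([-0.308,  0.877,  0.347, -0.128])}
stand [([0.57, 0.187, 0.002], 0.83)]
bottle_tap [([0.566, 0.178, 0.16], 0.83)]
bottle_mouth [([0.54, 0.145, 0.095], 0.6)]
bowl_mid [([0.262, -0.215, 0.028], 0.86), ([0.456, -0.21, 0.025], 0.81), ([0.273, -0.395, 0.026], 0.78), ([0.352, 0.063, 0.02], 0.73), ([0.578, -0.4, 0.016], 0.67)]
tray []
bottle_cap [([0.576, 0.237, 0.007], 0.62)]
spoon_grip [([0.564, -0.254, 0.019], 0.7)]
vial1 [([0.61, -0.228, 0.006], 0.69), ([0.618, -0.191, 0.007], 0.6), ([0.626, -0.286, 0.007], 0.51)]
box bowl [([0.262, -0.395, 0.027], 0.78), ([0.251, -0.214, 0.03], 0.62), ([0.562, -0.401, 0.007], 0.56)]
195 228 365 400 0.94
102 146 262 305 0.94
228 259 264 297 0.9
162 205 212 254 0.69
top {'fx': np.float64(491.167), 'fy': np.float64(491.167), 'cx': np.float64(272.896), 'cy': np.float64(208.417), 'position': array([ 0.383, -0.077,  1.238]), 'orientation': array([ 0.022, -0.698,  0.716, -0.017]
[... 185 characters left out ...]
 0.27)]
bowl_mid [([0.582, -0.404, 0.02], 0.73), ([0.457, -0.209, 0.027], 0.68), ([0.274, -0.4, 0.024], 0.67), ([0.511, -0.189, 0.0], 0.67), ([0.35, 0.065, 0.017], 0.61), ([0.267, -0.218, 0.031], 0.6)]
tray [([0.51, -0.19, 0.0], 0.87)]
bottle_cap []
spoon_grip [([0.511, -0.192, 0.002], 0.48)]
vial1 [([0.62, -0.192, 0.007], 0.44), ([0.607, -0.227, 0.004], 0.42), ([0.626, -0.282, 0.006], 0.39)]
box bowl [([0.582, -0.409, 0.008], 0.92), ([0.349, 0.067, 0.005], 0.72), ([0.459, -0.212, 0.01], 0.7), ([0.261, -0.223, 0.008], 0.69)]
316 344 191 219 0.8
392 421 141 169 0.77
389 429 261 297 0.74
316 357 264 304 0.63
206 233 238 265 0.57
1.1 [6.04549011e-05 9.74487925e-01 2.24439923e-01 2.47443612e-05]
```

View pics/s1.png

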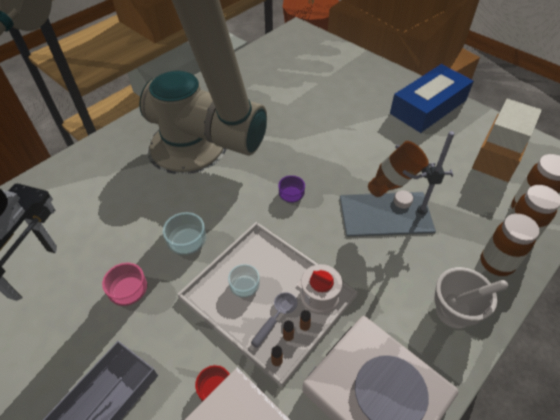

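View pics/t1.png

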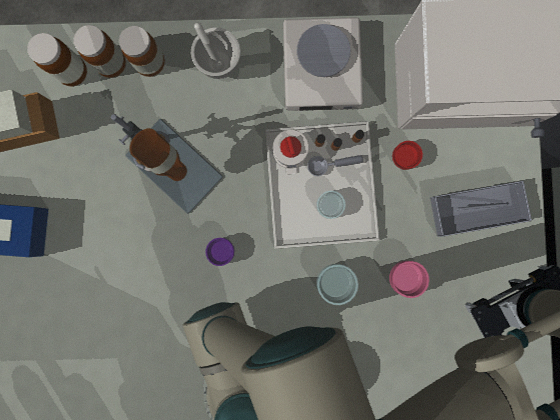

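The scene view (s1) and the top view (t1) show these bowls:
- pale cyan at scene (244,281) / top (331,204), on the tray
- larger pale cyan at scene (185,234) / top (337,284)
- pink at scene (125,284) / top (409,278)
- purple at scene (291,189) / top (220,251)
- red at scene (213,384) / top (407,155)

The one meant is the smaller cyan bowl on the tray's near half, at world (0.457, -0.210). I'll confirm it in a crop, and refine the bowl's position and the stand's yaw.

```bash
cat >> h.py <<'E'
from scipy.spatial.transform import Rotation as R
def ray(c,u,v):
    k=vision.get_calibration(c); q=k['orientation']
    d=np.array([(u-k['cx'])/k['fx'],(v-k['cy'])/k['fy'],1.]); d=R.from_quat(np.r_[q[1:],q[0]]).apply(d/np.linalg.norm(d))
    return np.array(k['position']),d
def tri(*obs):
    A=np.zeros((3,3));b=np.zeros(3)
    for c,u,v in obs:
        p,d=ray(c,u,v);M=np.eye(3)-np.outer(d,d);A+=M;b+=M@p
    return np.linalg.solve(A,b)
def onz(c,u,v,z):
    p,d=ray(c,u,v); return p+d*(z-p[2])/d[2]
def rot(z,y):   # tool z and y axes -> quaternion wxyz
    z=z/np.linalg.norm(z); y=y-z*(y@z); y/=np.linalg.norm(y)
    q=R.from_matrix(np.c_[np.cross(y,z),y,z]).as_quat(); return np.r_[q[3],q[:3]]
E
python3 - <<'E'
from h import *
a=snap('scene','s2.png'); b=snap('top','t2.png')
cen={}
for c,(u0,v0) in (('scene',(244,281)),('top',(331,204))):
    for d in models.regions_of('bowl_mid',c):
        y,x=np.nonzero(d['pixels']); m=((x.min()+x.max())/2,(y.min()+y.max())/2)
        if np.hypot(m[0]-u0,m[1]-v0)<8: cen[c]=m
print(cen,'bowl tri', tri(*[(c,*m) for c,m in cen.items()]) if len(cen)==2 else None)
for c in ('scene','top'):
  for d in models.regions_of('stand',c)[:1]:
    y,x=np.nonzero(d['pixels']); P=np.array([onz(c,u,v,.008)[:2] for u,v in zip(x,y)])
    # plate: points at grey-blue colour only
    im=a if c=='scene' else b
    hsv=cv2.cvtColor(im,cv2.COLOR_RGB2HSV)[y,x]; print(c,d['score'],len(x),np.median(hsv,axis=0))
    rc=cv2.minAreaRect((P*1000).astype(np.float32)); print('rect',rc)
  for t in ('bottle_mouth','bottle_tap','stand'):
    print(c,t,[np.round(d['at'],3).tolist() for d in models.mark_of(t,c)[:1]])
cr=np.hstack([cv2.resize(a[200:330,120:300],None,fx=2.2,fy=2.2,interpolation=3),cv2.resize(b[173:303,280:370],None,fx=2.2,fy=2.2,interpolation=3), cv2.resize(b[100:230,100:190],None,fx=2.2,fy=2.2,interpolation=3)])
cv2.imwrite('pics/c1.png',cr[:,:,::-1]); print(cr.shape)
E
```

```text
{'scene': (np.float64(243.5), np.float64(280.0)), 'top': (np.float64(330.0), np.float64(204.5))} bowl tri [ 0.45714013 -0.21049748  0.03278261]
scene 0.67 461 [  1. 178. 107.]
rect ((575.6246337890625, -81.77639770507812), (52.05760955810547, 59.16162109375), 40.79587173461914)
scene bottle_mouth [[0.572, 0.186, 0.005]]
scene bottle_tap [[0.566, 0.177, 0.163]]
scene stand [[0.57, 0.182, 0.004]]Traceback (most recent call last):
  File "<stdin>", line 11, in <module>
  File "h.py", line 16, in onz
    p,d=ray(c,u,v); return p+d*(z-p[2])/d[2]
        ~~~^^^^^^^
  File "h.py", line 7, in ray
    k=vision.get_calibration(c); q=k['orientation']
ValueError: time passes only in moves, steps and waits
```

```bash
sed -i 's/^def ray/import functools\n@functools.lru_cache\ndef cal(c): return vision.get_calibration(c)\ndef ray/; s/k=vision.get_calibration(c)/k=cal(c)/' h.py
python3 - <<'E'
from h import *
a=cv2.imread('pics/s2.png')[:,:,::-1]; b=cv2.imread('pics/t2.png')[:,:,::-1]
cr=np.hstack([cv2.resize(a[200:330,120:300],None,fx=2.2,fy=2.2,interpolation=3),cv2.resize(b[173:303,280:370],None,fx=2.2,fy=2.2,interpolation=3), cv2.resize(b[100:230,100:190],None,fx=2.2,fy=2.2,interpolation=3)])
cv2.imwrite('pics/c1.png',cr[:,:,::-1])
hsv=cv2.cvtColor(b,cv2.COLOR_RGB2HSV)
print(hsv[190,190],hsv[175,205],hsv[230,150], hsv[150,190])
ref=b[190,190].astype(int)
m=np.zeros(b.shape[:2],np.uint8); m[110:220,110:230]=((hsv[110:220,110:230,0]>96)&(hsv[110:220,110:230,0]<125)&(hsv[110:220,110:230,1]>40))*255
n,l,s,_=cv2.connectedComponentsWithStats(m); i=1+s[1:,4].argmax(); y,x=np.nonzero(l==i); print(s[i])
P=np.array([onz('top',u,v,.008)[:2] for u,v in zip(x,y)])*1000
print(cv2.minAreaRect(P.astype(np.float32)))
print('mouth top',[np.round(d['at'],3).tolist() for d in models.mark_of('bottle_mouth','top')[:1]],telemetry.current_t())
E
```

```text
[102  37 103] [ 94  35 103] [ 40  17 139] [95 33 99]
[169 178   2   3   3]
((532.9869384765625, 187.9238739013672), (5.688831329345703, 1.1241071224212646), 25.604324340820312)
mouth top [[0.536, 0.148, 0.097]] 1.6
```

View pics/c1.png

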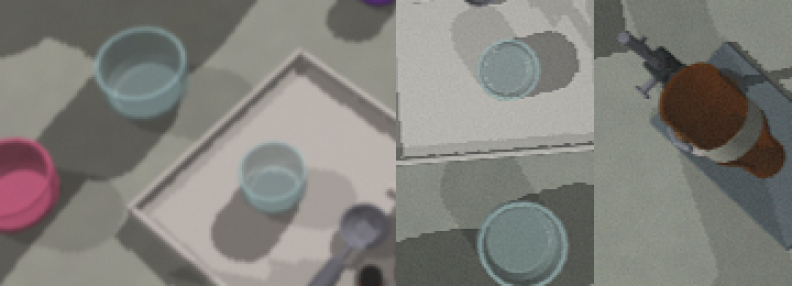

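The crop confirms it: two cyan bowls, with the smaller one on the tray (left panel (272,177), middle panel (509,68)) and the larger one on the bench. The smaller one is meant. Next I'll get the plate yaw and check that the poses are reachable.

```bash
cat >> h.py <<'E'
def frame(deg):
    t=np.radians(deg); u=np.array([np.cos(t),np.sin(t),0]); return u,np.array([-u[1],u[0],0]),np.array([0,0,1.])
E
python3 - <<'E'
from h import *
b=cv2.imread('pics/t2.png')[:,:,::-1]; hsv=cv2.cvtColor(cv2.GaussianBlur(b,(3,3),0),cv2.COLOR_RGB2HSV).astype(int)
m=np.zeros(b.shape[:2],np.uint8); w=np.s_[105:225,110:235]; H=hsv[w]
m[w]=((H[...,0]>84)&(H[...,0]<118)&(H[...,1]>23))*255
m=cv2.morphologyEx(m,cv2.MORPH_OPEN,np.ones((3,3)))
n,l,s,_=cv2.connectedComponentsWithStats(m); i=1+s[1:,4].argmax(); y,x=np.nonzero(l==i); print(s[i])
P=np.array([onz('top',u,v,.008)[:2] for u,v in zip(x,y)])*1000
rc=cv2.minAreaRect(P.astype(np.float32)); print(rc, cv2.boxPoints(rc).round())
u,v,z=frame(46)
mouth=np.array([.537,.147,.096]); bowl=np.array([.457,-.210,.027]); tap=np.array([.5665,.177,.161])
for lean in (40,45,50):
  a=np.radians(lean); tz=np.sin(a)*u-np.cos(a)*z
  for s in (1,-1):
    q=rot(tz,s*v)
    tgt=mouth-.010*u; tgt[2]=.033
    print(lean,s,[None if (j:=inverse_kinematics(p-.006*tz-back*tz,q)) is None else np.round(j,2).tolist() for p,back in ((bowl+[0,0,.005],0),(bowl+[0,0,.005],.08),(tgt,0),(tgt,.12))])
for side in (1,-1):
 for lean in (45,60):
  a=np.radians(lean); tz=-np.sin(a)*side*v-np.cos(a)*z
  for s in (1,-1):
    q=rot(tz,s*np.cross(tz,u)); tip=tap+side*.05*v
    j=inverse_kinematics(tip-r.nose_length*tz,q); print('tap',side,lean,s,None if j is None else np.round(j,2).tolist())
E
```

```text
[ 146  121   75   91 2301]
((566.59033203125, 177.40054321289062), (216.01458740234375, 126.2506332397461), 45.693206787109375) [[446. 144.]
 [536.  56.]
 [687. 211.]
 [597. 299.]]
40 1 [[-1.06, 0.47, 2.07, 0.81, 1.02, 2.26], [-1.16, 0.38, 1.99, 0.69, 1.19, 2.34], [-0.28, 0.37, 2.32, 1.46, 0.61, 2.31], [-0.49, 0.12, 2.28, 1.01, 0.82, 2.66]]
40 -1 [[-1.06, 0.47, 2.07, 0.81, 1.02, -0.88], [-1.16, 0.38, 1.99, 0.69, 1.19, -0.8], [-0.28, 0.37, 2.32, 1.46, 0.61, -0.83], [-0.49, 0.12, 2.28, 1.01, 0.82, -0.48]]
45 1 [[-1.11, 0.51, 2.08, 0.86, 1.07, 2.17], [-1.22, 0.43, 2.0, 0.74, 1.23, 2.25], [-0.34, 0.42, 2.37, 1.62, 0.7, 2.08], [-0.59, 0.17, 2.35, 1.15, 0.87, 2.42]]
45 -1 [[-1.11, 0.51, 2.08, 0.86, 1.07, -0.97], [-1.22, 0.43, 2.0, 0.74, 1.23, -0.9], [-0.34, 0.42, 2.37, 1.62, 0.7, -1.07], [-0.59, 0.17, 2.35, 1.15, 0.87, -0.72]]
50 1 [[-1.15, 0.56, 2.08, 0.9, 1.13, 2.08], [-1.27, 0.49, 2.0, 0.78, 1.28, 2.16], [-0.4, 0.48, 2.42, 1.73, 0.81, 1.88], [-0.69, 0.24, 2.42, 1.26, 0.93, 2.19]]
50 -1 [[-1.15, 0.56, 2.08, 0.9, 1.13, -1.06], [-1.27, 0.49, 2.0, 0.78, 1.28, -0.98], [-0.4, 0.48, 2.42, 1.73, 0.81, -1.26], [-0.69, 0.24, 2.42, 1.26, 0.93, -0.95]]
tap 1 45 1 [0.75, 0.34, 1.85, -0.91, 1.11, 2.01]
tap 1 45 -1 [0.75, 0.34, 1.85, -0.91, 1.11, -1.13]
tap 1 60 1 [0.87, 0.46, 1.92, -1.15, 1.24, 2.32]
tap 1 60 -1 [0.87, 0.46, 1.92, -1.15, 1.24, -0.82]
tap -1 45 1 [-0.15, 0.71, 1.14, 0.45, 1.93, 0.64]
tap -1 45 -1 [-0.15, 0.71, 1.14, 0.45, 1.93, -2.5]
tap -1 60 1 [-0.19, 0.85, 1.07, 0.58, 2.11, 0.64]
tap -1 60 -1 [-0.19, 0.85, 1.07, 0.58, 2.11, -2.5]
```

```bash
cat >> h.py <<'E'
u,v,z=frame(45.7)
mouth=np.array([.537,.147,.096]); bowl=np.array([.457,-.210,.027]); tap=np.array([.5665,.177,.161])
a=np.radians(45); tz=np.sin(a)*u-np.cos(a)*z; qb=rot(tz,-v)
def tcp(p,back=0): return p-(.006+back)*tz
E
python3 - <<'E'
from h import *
g=bowl+[0,0,.006]
gripper_to(.094,15)
r.move_to(tcp(g,.13),qb)
r.move_l(tcp(g),vel=.15,guard=6)
print('force',telemetry.current_wrist_force(),telemetry.current_ee_pos()-tcp(g))
gripper_to(.05,15)
print('open',telemetry.current_opening(),telemetry.current_finger_force(),telemetry.current_t())
if telemetry.current_opening()>.06:
    r.move_l(tcp(g)+[0,0,.10],vel=.15)
    print('open',telemetry.current_opening(),telemetry.current_finger_force(),telemetry.current_t())
im=snap('scene','s3.png')
E
```

```text
force [0.97418095 0.87547545 0.17799472] [ 0.0001829  -0.00080137  0.00033485]
open 0.06848580070313774 14.999083803468238 4.5
open 0.06855365484746956 14.999434570945596 5.3167
```

View pics/s3.png

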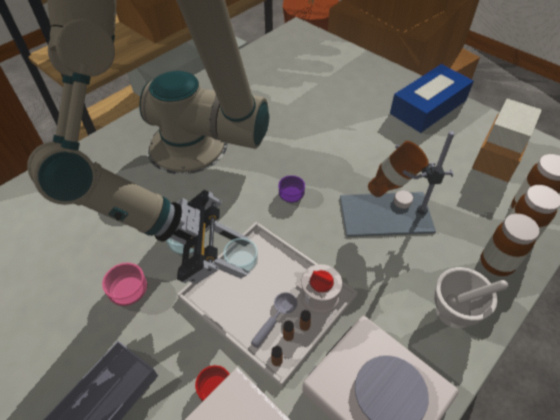

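The view (s3) shows the bowl held upright at (240,253), with the tray contents undisturbed. Next I'll place it.

Run:
```python
from h import *
t=mouth-.012*u; t[2]=.008+.026
r.move_l(tcp(t,.13),vel=.25)
snap('top','tm.png'); print('held',[np.round(d['at'],3).tolist() for d in models.mark_of('bowl_mid','top')])
r.move_l(tcp(t+[0,0,.006]),vel=.15,guard=8)
f=r.move_l(tcp(t-[0,0,.003]),vel=.03,guard=2.5)
print('touch',f,telemetry.current_ee_pos()-tcp(t),telemetry.current_wrist_force(),telemetry.current_t())
snap('scene','s4.png'); a=models.mark_of('bowl_mid','scene'); print([np.round(d['at'],3).tolist() for d in a])
```

```text
held [[0.277, -0.399, 0.022], [0.464, 0.075, 0.12], [0.582, -0.406, 0.019], [0.349, 0.068, 0.015]]
touch True [ 0.00051033 -0.00067166 -0.00024353] [0.7520098  0.5885496  1.07648911] 8.0333
[[0.352, 0.061, 0.019], [0.527, 0.137, 0.028], [0.263, -0.217, 0.026], [0.276, -0.393, 0.026], [0.577, -0.403, 0.018]]
```

View pics/s4.png

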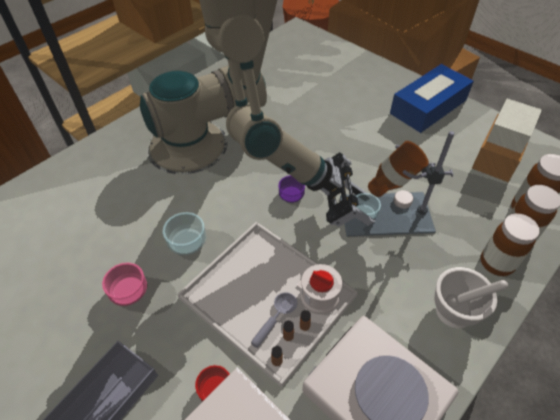

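The view (s4) shows the bowl at (368,207) on the plate under the mouth, measured at (0.527, 0.137, 0.028) against a target of (0.529, 0.138). I'll release it, retreat and move to the tap side.

```bash
cat >> h.py <<'E'
b_=np.radians(50); tzt=-np.sin(b_)*v-np.cos(b_)*z; qt=rot(tzt,-np.cross(tzt,u))
def tipp(s): return tap-[0,0,.008]+s*v-r.nose_length*tzt   # s: tip's distance from the axis
E
python3 - <<'E'
from h import *
gripper_to(.094)
p=telemetry.current_ee_pos()
r.move_l(p-.15*tz,vel=.15)
snap('scene','s5.png'); print([np.round(d['at'],3).tolist() for d in models.mark_of('bowl_mid','scene')], [np.round(d['at'],3).tolist() for d in models.mark_of('bottle_tap','scene')])
gripper_to(0.0)
r.move_l(p-.15*tz+[-.02,0,.15],vel=.3)
r.move_to(tipp(.13)+[0,0,.06],qt)
r.move_l(tipp(.08),vel=.2,guard=6)
f=r.move_l(tipp(.035),vel=.04,guard=1.0)
e=telemetry.current_ee_pos(); print('touch',f,(e-tipp(0))@v,(e-tipp(0))@u,telemetry.current_wrist_force(),telemetry.current_t())
r.move_l(e+.02*v,vel=.1)
snap('scene','s6.png'); snap('top','t6.png')
E
python3 -c "
import cv2,numpy as np
a=cv2.imread('pics/s6.png')[100:270,280:480];b=cv2.imread('pics/t6.png')[60:230,60:240]
cv2.imwrite('pics/c6.png',cv2.resize(np.hstack([a,b]),None,fx=2,fy=2))"
```

```text
[[0.265, -0.219, 0.027], [0.273, -0.396, 0.029], [0.35, 0.065, 0.023], [0.579, -0.4, 0.017]] [[0.566, 0.18, 0.161]]
touch True 0.036662546813711304 -0.0005302669386800477 [-0.25918249  0.70132725  0.89200859] 15.4167
```

View pics/c6.png

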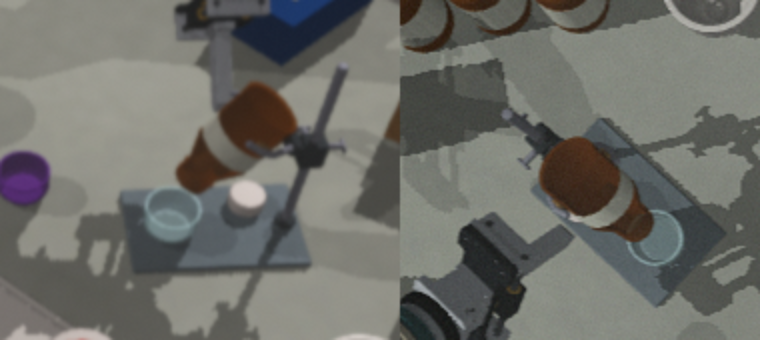

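The crop (c6) shows the bowl upright under the mouth (left panel (172,213), right panel (655,237)), with the fingers standing beside the free part of the bottle. Contact is at s ≈ 0.037. I'll tap now.

```bash
cat >> h.py <<'E'
def taps(n,s=.032,vel=.14):
    for _ in range(n):
        r.move_l(tipp(.065),vel=.3)
        r.move_l(tipp(s),vel=vel); e=telemetry.current_ee_pos(); f=telemetry.current_wrist_force()
        r.move_l(tipp(.065),vel=.3); r.hold(.6)
        print('tap',np.round((e-tipp(0))@v,4),np.round(f,2),'t',round(telemetry.current_t(),2))
def look(k):
    for c in ('scene','top'):
        snap(c,f'{c}{k}.png')
        for t in ('bolus1_mid','bowl_mid'): print(c,t,[(np.round(d['at'],3).tolist(),round(d['score'],2)) for d in models.mark_of(t,c)])
    a=cv2.imread(f'pics/scene{k}.png')[150:250,310:450];b=cv2.imread(f'pics/top{k}.png')[110:210,110:230]
    cv2.imwrite(f'pics/c{k}.png',cv2.resize(np.hstack([a,b]),None,fx=3,fy=3,interpolation=3))
E
python3 -c "
from h import *
print(np.round(telemetry.current_wrist_force(),2))
taps(2); look('A')"
```

```text
[-0.15 -0.25  0.57]
tap 0.0323 [-4.97  3.53  2.51] t 17.36
tap 0.0324 [-4.32  3.63  1.89] t 18.85
scene bolus1_mid [([0.538, 0.147, 0.027], 0.41)]
scene bowl_mid [([0.275, -0.395, 0.025], 0.94), ([0.262, -0.219, 0.03], 0.88), ([0.578, -0.401, 0.018], 0.76), ([0.526, 0.138, 0.026], 0.74), ([0.352, 0.065, 0.017], 0.63)]
top bolus1_mid [([0.537, 0.151, 0.022], 0.47)]
top bowl_mid [([0.274, -0.397, 0.021], 0.8), ([0.265, -0.222, 0.031], 0.72), ([0.531, 0.141, 0.031], 0.71), ([0.351, 0.064, 0.016], 0.59), ([0.579, -0.404, 0.017], 0.57)]
```

View pics/cA.png

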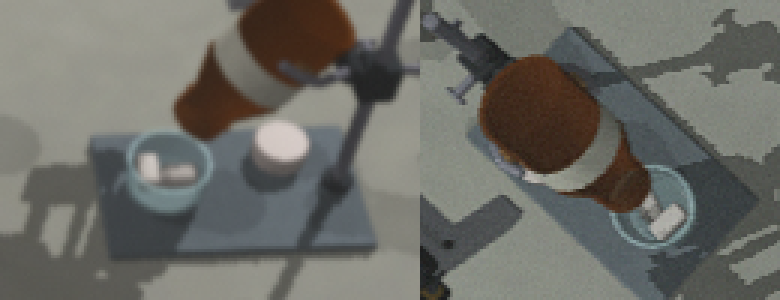

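The crop (cA) shows both white boluses in the bowl: left panel (148,165) and (180,173), right panel (650,205) and (667,222). The bowl is upright and the arm is clear of the bottle. I'll back off and hand in.

```bash
python3 -c "
from h import *
r.move_l(tipp(.12),vel=.15); r.hold(.5); print(telemetry.current_t()); print(r.sign_off())"
```

```text
20.1667
the job is handed in; nothing more can be done
None
```

I handed the job in at about 20 s of the 51 s allowed: the bowl stands on the base plate under the mouth with both boluses in it, freed by two light taps, and nothing else looked disturbed in the pictures; the judge's verdict was not shown.

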